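# Close up a patient's stacking dose tower

### The job

Finish this patient's dose tower: stack the loaded compartment on the tower with its notch over the tower's key so that it sits fully down, and cap it with the lid, its notch over the compartment's key, fully down too. Keep the compartment and the tower upright so that no tablets spill, set the parts down rather than dropping them, and do not shift the bottle, the stapler or the counting tray.

Things in the scene. Friction and masses are not known exactly. Their poses are not given: they have to be found in the camera images.
- tower: The tower: white plastic cup, 64 mm diameter, 4 mm wall, fixed on a grey square weighted foot (88 mm wide, 20 mm high), loose, 0.45 kg; open on top, a cross divider and tablets inside. Origin: centre of the foot's underside, on a desk mat whose top is 2 mm above the work surface. z up along the axis, x level from the axis towards its rib and key.
- tower_rim (a point): On the tower's axis at the level of its rim, 60 mm above the mat; the mouth is 56 mm wide. A rib 12 mm wide runs up the outside of the cup (out to 36 mm from the axis) and goes on 8 mm above the rim as an upright key, 12 mm wide (8 mm at its tip), from 28.5 to 36 mm from the axis. Axes as tower.
- tower_key (a point): Foot of the tower's key: at the rim's level, 32 mm from the tower's axis along x. Axes as tower.
- compartment_centre (a point): The loaded compartment: loose white cup, 64 mm diameter, 70 g, open, a cross divider (12 mm below the rim) and tablets inside. This point: on its axis, 26 mm above its underside (total height 45 mm to the rim, 53 mm to the tip of its key). z up, x from the axis towards its rib (12 mm wide, out to 36 mm from the axis, from 19.5 mm up). Grip from above across the 64 mm, fingers clear of the rib.
- compartment_notch (a point): Middle of the notch (20 mm wide, 10 mm high) in the compartment's lower edge, under its rib: 32 mm from the axis, 9 mm above the underside. That edge is the shoulder that rests on the rim below; the 9 mm under it is a chamfered plug, 53 mm diameter, that enters the mouth below. Fully seated, this point meets tower_key. Axes as the compartment.
- compartment_key (a point): Foot of the compartment's own key (same shape as the tower's): at its rim's level, 45 mm above its underside, 32 mm from its axis along x. Axes as the compartment.
- lid_grip (a point): The lid: loose white cap, 64 mm diameter, 40 g; its top plate is 23 mm above its underside and carries an upright finger bar, 42 mm long (x), 10 mm thick (y), its top 53 mm above the underside. This point: on the axis in the bar, 46 mm above the underside, 23 mm above the plate. z up, x from the axis towards the notch; a small tab on the rim lies over the notch.
- lid_notch (a point): Middle of the notch (20 mm wide, 10 mm high) in the lid's lower edge (the shoulder): 32 mm from the axis, 9 mm above the underside; below it the same 53 mm chamfered plug as the compartment's. Fully seated on the compartment, this point meets compartment_key. Axes as the lid.
- compartment: The loaded compartment as a whole: origin at the centre of its underside, axes as compartment_centre.
- lid: The lid as a whole: origin at the centre of its underside, axes as lid_grip.
- tablet_bottle: Bystander: amber bottle with a white cap, 48 mm diameter, 85 mm high. Origin at the centre of its underside, z up.
- stapler: Bystander: black desk stapler, 130 mm long (y), 34 mm wide, 55 mm high. Origin at the centre of its underside, z up.
- counting_tray: Bystander: grey tablet counting tray, 105 x 150 mm (x, y), 16 mm high, a spatula in it. Origin at the centre of its underside, z up.
There are look-alikes about, which are no part of the job. Leave any blue or red look-alike of the compartment alone.

How it is judged (in metres and radians):
At the end, for the whole second after the job is handed in: The tower stands upright on the mat (within 3 degrees); the compartment is seated on it and the lid on the compartment, each with its notch over the key below (notch point within 6 mm of the key's foot and less than 2.5 mm above it) and level within 3.5 degrees; everything is at rest (distance between compartment_notch and tower_key below 0.006 m and z of compartment_notch in the frame of tower_key below 0.0025 m and angle between each of compartment_notch, lid_notch's own z axis and vertical below 0.06 rad and distance between lid_notch and compartment_key below 0.006 m and z of lid_notch in the frame of compartment_key below 0.0025 m and angle between tower_rim's own z axis and vertical below 0.05 rad and height (world z) of tower_rim below 0.065 m and linear speed of each of compartment, lid, tower below 0.02 m/s); the robot touches nothing.
It fails at once if the compartment or the tower is tipped more than 35 degrees: tablets spill (angle between any of compartment_centre, tower_rim's own z axis and vertical above 0.61 rad).
It fails at once if the compartment or the lid is dropped from about 10 mm or more (falls out of the fingers faster than 0.4 m/s) ((linear speed of compartment above 0.4 m/s and contact force between the fingers and compartment below 0.01 N) or (linear speed of lid above 0.4 m/s and contact force between the fingers and lid below 0.01 N)).
It fails at once if a bystander is pushed more than 30 mm (distance of any of tablet_bottle, stapler, counting_tray from where it was at the start of the episode above 0.03 m).
It also fails if it takes over 58 s, if anything falls off the work surface, if the arm or the gripper's body presses on something with over 40 N, if the wrist force passes 120 N, or if a joint passes its speed limit or range.

### The arm

A 6-joint arm with a two-finger parallel gripper is mounted at the origin on the work surface. World frame = base frame: x ahead of the robot, y to its left, z up, the work surface at z = 0. Lengths are in mm, angles in rad, forces in N, time in s.
With the tool pointing down it reaches from about 375 to 900 mm from the base axis. Payload 3.1 kg.
Tool frame: the origin (TCP) lies at the very end of the fingers, on their centre line; the grasp point (between the pads) lies 19 mm behind it (r.pinch_z is the y of the grasp point in the tool frame, in mm); y points along the fingers, x is the direction in which the jaws open and shut, and the axes are right-handed (so a half turn about y gives the same grasp; the last joint's range is limited). The gripper opens to 87 mm and grips with 3 to 60 N. Pads are 19 mm wide; open, the fingers measure 117 mm over their backs; the gripper's body (75 mm by 190 mm) begins 51 mm behind the grasp point.
Start: joints at [-1.347, 0.527, 1.433, -0, 1.181, -0.178], TCP at [244.442, -575.191, 222.548] pointing down, gripper open.
Joint ranges: [-3.08, 3.08], [-0.75, 2.2], [0.22, 2.44], [-1.43, 4.57], [0, 2.65], [-2.85, 2.85]. Speed limits (rad/s): [2.79, 2.79, 3.14, 3.14, 3.14, 3.14].

### API

Orientations are given as a rotation vector (axis times angle).
In Python, from cell import get_obs, viewer, job, r gives the robot as it stands.
- The arm moves only by the tool jog_arm, never from a script. Its arguments are lists of equal length, an entry for each row: "angular": the turn, a rotation vector about the tool's x, y, z in rad, a list of three; "travel": the shift along the tool's x, y, z in mm, a list of three; "hand": the finger opening in mm, from 0 to 87. A call has 1 to 12 rows; each row shifts and turns the commanded pose from where the row before left it, along the tool's axes as they then stand; what a row does not reach is not made up. A row lasts 1/10 s, in which the tool goes at most 50 mm and 8.59 degrees, less where a joint would pass 70% of its speed; a pose out of reach is approached as far as the arm can. A call is refused whole if a number of a shift passes 50 or a number of a turn 0.15, either way. A call with a gripper value outside its range is refused whole. The fingers move at their own pace and stop on an object; "squeeze" is the grip in N (left out, the last holds). Time passes only in rows, so rows that do not move let the fingers close. It gives the time, the measured TCP pose, the force and the opening at its end, in the units of the state.
- get_obs(): the state, without advancing time (a new reading comes with each control period).
- viewer.read_camera(name): name is "scene" or "top"; returns a dict with "frame" (420x560x3 uint8, red, green, blue), "camera_matrix" (3x3 intrinsics, pixels), "rvec" (rotation vector, rad) and "tvec" (3), from world to camera coordinates, as OpenCV has them. Camera axes: x right, y down, z forward; pixel columns grow to the right and rows downward; lengths in mm; the calibration is good to about 2 mm. A picture is of the moment at which its call begins. There is no depth.
- job.hand_in(): hands the job in, once; it reports no verdict.
The state is a dict: "t": time; "q": joint angles; "qvel": joint speeds; "tau": joint torques, N m; "ee_pos": TCP position; "tcp_rot": TCP orientation; "ft_force": force on the tool from outside, world axes, zero at the start; "wrist_torque": the same for the moment, N m; "width": finger opening in mm.
Only numpy, scipy, OpenCV 4.12 (cv2) and the standard library are available. Lean on these libraries where they do the work, as an engineer would, in place of code of your own. Each camera call takes 0.05 s, during which the arm holds its last target.

## Working session

There is one attempt and no reset: what is moved stays moved. The work goes in short steps, Python scripts to look and compute and a tool call to move; the robot and the scene stay as the last step left them, time stands still between calls to the robot, and variables do not carry over. Pictures are saved under pics/ and viewed, and the job is handed in when it is done.

Besides the shell and the picture viewer there is one more tool, called as name(argument=value, ...) on one line, values as JSON. jog_arm: Moves the arm, as the interface text tells. Its arguments: {"type":"object","properties":{"angular":{"type":"array","items":{"type":"array","items":{"type":"number"}}},"travel":{"type":"array","items":{"type":"array","items":{"type":"number"}}},"hand":{"type":"array","items":{"type":"number"}},"squeeze":{"type":"number"}},"required":["angular","travel","hand"]}

```bash
ls; mkdir -p pics; python3 - <<'E'
from cell import get_obs, viewer, job, r
import cv2, numpy as np
o=get_obs(); print(o)
for n in ("scene","top"):
    d=viewer.read_camera(n); cv2.imwrite(f"pics/{n}0.png",d["frame"][:,:,::-1])
    print(n,d["camera_matrix"],d["rvec"],d["tvec"])
    R=cv2.Rodrigues(np.array(d["rvec"]))[0]; print(-R.T@np.array(d["tvec"]).ravel())
E
```

```text
pics
{'t': 0.0, 'q': array([-1.34751318e+00,  5.28444210e-01,  1.43392436e+00,  3.04339613e-05,
        1.18139547e+00, -1.78465650e-01]), 'qvel': array([-0.00115568,  0.00017065,  0.00063222,  0.00081134,  0.00039826,
       -0.00060455]), 'tau': array([-5.29812842e-04, -4.40039062e+01, -1.76592278e+01,  6.31661760e-02,
        5.79477358e-02, -1.60171389e-04]), 'ee_pos': array([ 244.28053228, -574.47694061,  221.57811746]), 'tcp_rot': array([-1.37133043,  0.90946035, -0.90690935]), 'ft_force': array([-0.29052831,  0.29211023,  0.43043751]), 'wrist_torque': array([-0.06566345,  0.0070154 ,  0.01673107]), 'width': 86.76619678369892}
scene [[482.62583214   0.         272.71164157]
 [  0.         482.62583214 219.72380929]
 [  0.           0.           1.        ]] [ 1.78645864  2.05252488 -0.56869156] [ -16.87215707 -456.64086162 1505.0548274 ]
[1160.15504483  169.08430079 1048.54487307]
top [[515.12916273   0.         283.17962542]
 [  0.         515.12916273 202.0626945 ]
 [  0.           0.           1.        ]] [ 2.15558059 -2.11505262  0.1838128 ] [  95.85243369  604.24604896 1485.86800083]
[ 345.35594174  110.59653734 1565.43999312]
```

View pics/scene0.png

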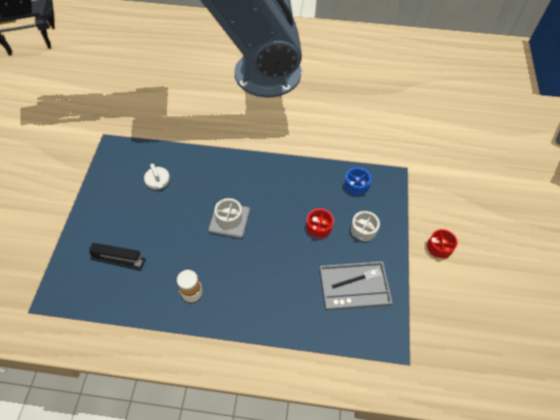

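View pics/top0.png

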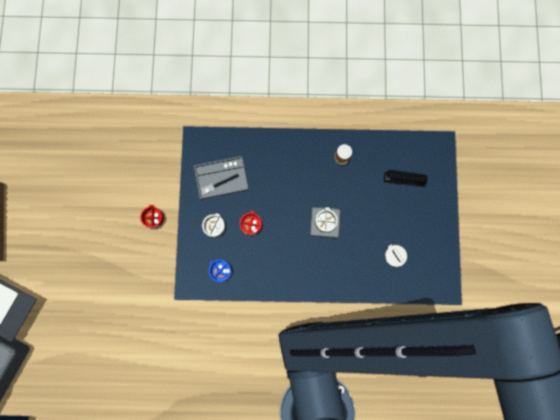

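```bash
python3 - <<'E'
import cv2, numpy as np
s=cv2.imread("pics/scene0.png"); t=cv2.imread("pics/top0.png")
def c(im,u,v,h=26): return cv2.resize(im[v-h:v+h,u-h:u+h],(390,290) if 0 else (290,290),interpolation=cv2.INTER_CUBIC)
a=np.hstack([c(s,228,218),c(s,365,225)]); b=np.hstack([c(t,326,221),c(t,213,225)])
cv2.imwrite("pics/z1.png",np.vstack([a,b]))
cv2.imwrite("pics/z2.png",np.hstack([c(s,156,177),c(t,396,255)]))
E
```

```text
(no output)
```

View pics/z1.png

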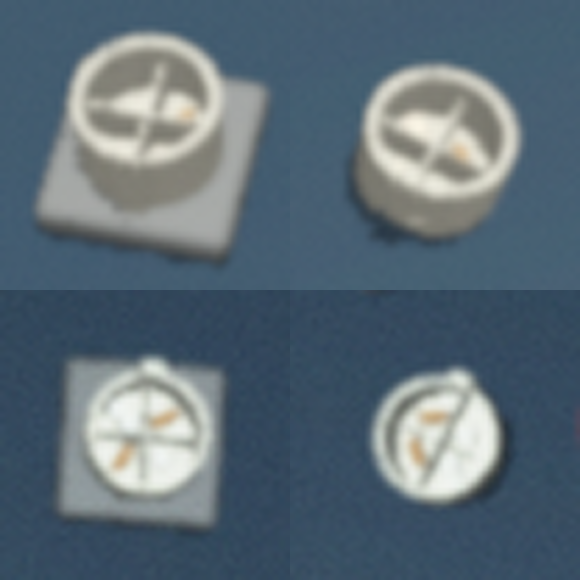

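View pics/z2.png

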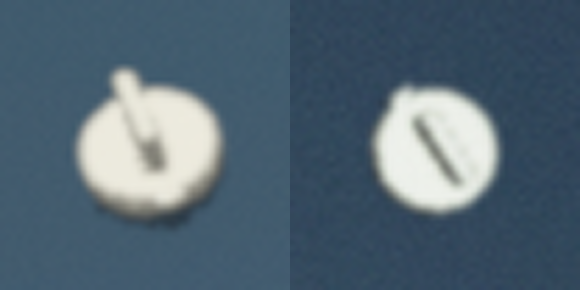

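```bash
cat > h.py <<'E'
from cell import get_obs, viewer, job, r
import cv2, numpy as np
from scipy.optimize import least_squares
def cam(n,k=4):
    ds=[viewer.read_camera(n) for _ in range(k)]
    d=ds[0]; d["frame"]=np.mean([x["frame"].astype(np.float32) for x in ds],0); return d
def ray(d,uv,z):
    R=cv2.Rodrigues(np.array(d["rvec"],float))[0]; t=np.array(d["tvec"],float).ravel(); C=-R.T@t
    uv=np.atleast_2d(uv).astype(float)
    p=np.c_[uv,np.ones(len(uv))]@np.linalg.inv(d["camera_matrix"]).T@R
    return C+p*((z-C[2])/p[:,2])[:,None], C
def proj(d,P):
    return cv2.projectPoints(np.atleast_2d(P).astype(float),np.array(d["rvec"],float),np.array(d["tvec"],float),d["camera_matrix"],None)[0][:,0]
def contour(d,u,v,h=24,thr=120,s=8):
    c=d["frame"][v-h:v+h,u-h:u+h]
    g=c[:,:,0]  # red: mat is dark in red
    G=cv2.resize(g,None,fx=s,fy=s,interpolation=cv2.INTER_CUBIC)
    cs,_=cv2.findContours((G>thr).astype(np.uint8),cv2.RETR_EXTERNAL,cv2.CHAIN_APPROX_NONE)
    c=max(cs,key=cv2.contourArea)[:,0,:].astype(float)
    return (c+0.5)/s-0.5+[u-h,v-h]
def circ(P,C,R=32,halfdeg=75,iters=6,key=None):
    """fit circle radius R to far-side contour points on plane"""
    c=P[:,:2].mean(0); rr=0
    for i in range(iters):
        d=P[:,:2]-c; away=c-C[:2]; 
        ang=np.arctan2(d[:,1],d[:,0])-np.arctan2(away[1],away[0]); ang=(ang+np.pi)%(2*np.pi)-np.pi
        m=abs(ang)<np.radians(halfdeg)
        if i>1: m&=(np.hypot(*d.T)-R)<2
        f=least_squares(lambda x:np.hypot(*(P[m,:2]-x).T)-R,c,loss="soft_l1",f_scale=0.7); c=f.x
    return c,np.sqrt(np.mean(f.fun**2)),m.sum()
E
python3 - <<'E'
from h import *
S=cam("scene"); T=cam("top")
np.save("pics/S.npy",S["frame"]); np.save("pics/T.npy",T["frame"])
for n,d in (("scene",S),("top",T)):
  pts=dict(tower=((228,214),62),comp=((365,225),47),lid=((156,180),25)) if n=="scene" else dict(tower=((326,221),62),comp=((213,225),47),lid=((396,255),25))
  for k,((u,v),z) in pts.items():
    for thr in (120,170) if k!="tower" else (190,210):
      c=contour(d,u,v,thr=thr); P,C=ray(d,c,z)
      cc,e,m=circ(P,C)
      dd=P[:,:2]-cc; rr=np.hypot(*dd.T); a=np.degrees(np.arctan2(dd[:,1],dd[:,0]))
      # profile
      prof=[round(float(np.median(rr[(a>=b)&(a<b+15)])),1) if ((a>=b)&(a<b+15)).any() else None for b in range(-180,180,15)]
      print(n,k,thr,cc.round(1),round(e,2),m,"away",round(float(np.degrees(np.arctan2(*(cc-C[:2])[::-1])))),prof)
E
```

```text
scene tower 190 [554.6 -19.2] 3.43 169 away -163 [35.1, 33.3, 31.9, None, None, None, None, None, None, None, None, None, 25.9, 27.8, 29.0, 29.7, 25.9, 24.5, 29.1, 30.1, 31.2, 35.7, 35.7, 35.6]
scene tower 210 [520.  -34.8] nan 0 away -162 [None, None, None, None, None, None, None, None, None, None, None, None, 36.0, 39.6, 34.7, None, None, None, None, None, None, None, None, None]
scene comp 120 [527.6 318.1] 0.65 240 away 167 [31.7, 32.0, 32.8, 33.3, 33.7, 34.4, 35.3, 37.0, 41.2, 47.9, 50.7, 53.2, 50.3, 45.3, 38.5, 35.7, 34.2, 33.7, 33.0, 32.6, 32.1, 32.0, 31.7, 31.5]
scene comp 170 [529.9 317.3] 0.4 237 away 167 [31.3, 31.9, 32.5, 32.6, 32.2, 32.5, 32.9, 33.6, 34.2, 34.0, 33.7, 34.4, 33.8, 33.8, 34.0, 33.3, 32.5, 32.4, 32.2, 32.1, 32.1, 32.2, 32.0, 31.8]
scene lid 120 [ 450.8 -230.6] 0.49 179 away -151 [31.7, 39.9, 41.2, 31.7, 31.6, 32.3, 32.6, 33.1, 33.9, 35.4, 36.8, 38.4, 40.5, 41.3, 42.0, 40.4, 38.9, 36.6, 35.2, 34.0, 33.4, 32.6, 32.2, 31.9]
scene lid 170 [ 453.1 -229.3] 0.33 185 away -151 [32.2, 38.6, 40.1, 31.9, 31.9, 32.0, 31.8, 31.7, 32.1, 32.8, 32.9, 32.6, 33.6, 35.8, 37.1
[... 391 characters left out ...]
, 58.9, None, None, None, None, None, None]
top comp 120 [531.4 316.7] 0.39 186 away 48 [35.8, 36.1, 36.2, 36.0, 36.5, 35.9, 35.2, 34.7, 34.3, 35.2, 37.7, 33.5, 32.0, 32.1, 32.0, 31.9, 31.7, 31.7, 32.1, 32.4, 33.1, 33.9, 34.6, 35.1]
top comp 170 [523.9 304.1] 0.76 167 away 47 [23.2, 21.5, 20.0, 19.6, 20.2, 20.8, 21.7, 23.1, 24.9, 27.9, 31.3, 36.7, 38.6, 37.9, 39.2, 40.7, 40.6, 39.2, 37.6, 37.2, 34.3, 31.4, 28.4, 25.9]
top lid 120 [ 452.2 -232.8] 0.27 203 away -73 [33.1, 32.9, 32.5, 32.2, 32.1, 31.9, 31.9, 31.9, 32.0, 31.8, 32.0, 32.4, 32.9, 35.5, 37.4, 33.9, 33.9, 34.6, 34.2, 34.6, 34.8, 34.4, 34.0, 33.3]
top lid 170 [ 451.4 -230.8] 0.33 201 away -73 [30.9, 31.0, 31.5, 31.6, 32.0, 32.0, 32.1, 32.3, 32.3, 31.9, 31.7, 31.6, 31.6, 33.9, 34.0, 30.7, 30.5, 30.8, 30.0, 30.6, 30.8, 30.5, 30.6, 30.4]
  return _methods._mean(a, axis=axis, dtype=dtype,
  ret = ret.dtype.type(ret / rcount)
```

```bash
python3 - <<'E'
from h import *
S=cam("scene",1); S["frame"]=np.load("pics/S.npy"); T=cam("top",1); T["frame"]=np.load("pics/T.npy")
print(S["frame"][198:204+36:2,228,0].round(), S["frame"][212,205:255:2,0].round()); print(T["frame"][200:245:2,326,0].round(),T["frame"][221,305:350:2,0].round())
for n,d,(u,v),ths in (("scene",S,(228,214),(150,160,170,180)),("top",T,(326,221),(165,175,185))):
    for thr in ths:
      c=contour(d,u,v,thr=thr); P,C=ray(d,c,62)
      cc,e,m=circ(P,C)
      dd=P[:,:2]-cc; rr=np.hypot(*dd.T); a=np.degrees(np.arctan2(dd[:,1],dd[:,0]))
      prof=[round(float(np.median(rr[(a>=b)&(a<b+15)])),1) if ((a>=b)&(a<b+15)).any() else None for b in range(-180,180,15)]
      print(n,thr,cc.round(1),round(e,2),m,"away",round(float(np.degrees(np.arctan2(*(cc-C[:2])[::-1])))),prof)
# foot in top
for thr in (85,100):
  c=contour(T,326,221,thr=thr,h=26); P,C=ray(T,c,22)
  print(cv2.minAreaRect(P[:,:2].astype(np.float32)))
E
```

```text
[165. 178. 129. 130. 140. 212. 230. 212. 166. 151. 169. 198. 134. 127.
 127. 129. 156. 160. 119.  70.  68.] [ 67.  66.  67.  66. 106. 210. 174. 136. 142. 169. 187. 208. 198. 210.
 225. 217. 210. 218. 184. 164. 164. 154.  99.  67.  67.]
[ 50.  51.  51.  76. 202. 168. 162. 206. 212. 188. 199. 193. 210. 208.
 214. 212. 131. 140.  88.  50.  52.  52.  52.] [ 51.  53.  56. 107. 139. 170. 203. 190. 180. 158. 174. 186. 196. 206.
 201. 175. 188.  99.  51.  50.  50.  50.  51.]
scene 150 [548.8 -18.5] 0.5 236 away -163 [31.6, 31.9, 31.5, 32.0, 32.9, 32.5, 32.7, 33.9, 37.4, 54.1, 67.9, 65.1, 66.0, 72.7, 75.0, 59.5, 52.2, 49.2, 48.2, 35.4, 32.9, 32.4, 32.1, 32.0]
scene 160 [549.2 -18.4] 0.46 235 away -163 [31.6, 32.0, 31.5, 32.0, 32.8, 32.4, 32.5, 33.7, 34.7, 34.3, 34.8, 34.8, 61.0, 58.6, 64.5, 52.6, 44.2, 46.9, 45.5, 34.2, 32.8, 32.4, 32.0, 32.0]
scene 170 [549.7 -18.2] 0.41 234 away -163 [31.6, 32.1, 31.5, 32.0, 32.8, 32.3, 32.3, 33.3, 33.6, 33.4, 33.9, 33.7, 33.7, 34.3, 34.2, 33.9, 34.0, 34.9, 35.5, 33.5, 32.5, 32.2, 32.1, 32.1]
scene 180 [550.2 -18. ] 0.4 236 away -163 [31.7, 32.1, 31.4, 32.0
[... 177 characters left out ...]
.6, 33.8, 33.0, 32.4, 32.1, 32.2, 31.7, 31.8, 31.2, 35.1, 33.8, 32.3, 33.1, 34.0, 34.8, 34.5, 34.9, 34.9, 35.0, 35.8, 35.9, 35.0]
top 175 [539.7 -16.1] 1.11 176 away -33 [22.2, 24.1, 25.9, 27.6, 30.2, 34.1, 36.5, 34.6, 36.9, 37.9, 39.2, 40.4, 37.3, 34.1, 37.8, 34.7, 31.4, 27.9, 25.8, 23.9, 22.7, 22.4, 22.1, 21.8]
top 185 [540.5 -11.5] 2.75 229 away -32 [22.0, 24.7, 27.7, 30.7, 33.9, 37.8, 34.2, 39.4, 40.7, 41.3, 41.0, 40.6, 35.0, 32.6, 32.5, 28.4, 26.0, 22.4, 21.1, 19.9, 19.1, 19.6, 20.3, 21.4]
((551.8171997070312, -19.820350646972656), (87.6742172241211, 91.49481201171875), 86.62921905517578)
((552.13232421875, -20.017436981201172), (85.08846282958984, 89.71253967285156), 86.67781829833984)
```

```bash
python3 - <<'E'
from h import *
T=cam("top",1); T["frame"]=np.load("pics/T.npy")
for k,(u,v),thr,z,c0,w in (("tower",(326,221),(150,155,160,165),66,(550.7,-18.8),(-35,30)),("comp",(213,225),(100,120,140),51,(530,317),(-65,10)),("lid",(396,255),(100,120,140),25,(452,-231.5),(5,65))):
  for th in thr:
    c=contour(T,u,v,thr=th); P,C=ray(T,c,z)
    dd=P[:,:2]-c0; rr=np.hypot(*dd.T); a=np.degrees(np.arctan2(dd[:,1],dd[:,0]))
    m=(a>w[0])&(a<w[1])
    print(k,th,[(b,round(float(np.median(rr[(a>=b)&(a<b+5)])),1)) for b in range(w[0],w[1],5) if ((a>=b)&(a<b+5)).any()])
E
```

```text
tower 150 [(-35, 34.1), (-30, 33.6), (-25, 33.5), (-20, 34.7), (-15, 36.5), (-10, 36.9), (-5, 36.6), (0, 35.8), (5, 33.3), (10, 32.4), (15, 32.8), (20, 33.0), (25, 33.5)]
tower 155 [(-35, 33.6), (-30, 33.3), (-25, 33.3), (-20, 34.6), (-15, 36.2), (-10, 36.7), (-5, 36.6), (0, 35.4), (5, 32.9), (10, 32.0), (15, 32.4), (20, 32.8), (25, 33.1)]
tower 160 [(-35, 33.3), (-30, 32.9), (-25, 33.0), (-20, 34.3), (-15, 35.9), (-10, 36.5), (-5, 36.2), (0, 35.0), (5, 32.2), (10, 31.6), (15, 32.1), (20, 32.5), (25, 32.7)]
tower 165 [(-35, 33.0), (-30, 32.5), (-25, 32.7), (-20, 34.0), (-15, 35.7), (-10, 36.4), (-5, 36.2), (0, 34.6), (5, 31.7), (10, 31.3), (15, 31.8), (20, 32.1), (25, 32.2)]
comp 100 [(-65, 36.5), (-60, 36.4), (-55, 36.1), (-50, 35.9), (-45, 36.0), (-40, 37.4), (-35, 39.1), (-30, 39.6), (-25, 39.7), (-20, 39.0), (-15, 36.8), (-10, 34.9), (-5, 34.2), (0, 33.9), (5, 33.7)]
comp 120 [(-65, 35.8), (-60, 35.7), (-55, 35.4), (-50, 35.3), (-45, 35.0), (-40, 36.2), (-35, 38.0), (-30, 38.9), (-25, 38.9), (-20, 38.2), (-15, 35.9), (-10, 33.6), (-5, 33.2), (0, 32.8), (5, 32.7)]
comp 140 [(-65, 35.2), (-60, 34.9), (-55, 34.6), (-50, 34.5), (-45, 34.2), (-40, 34.8), (-35, 37.1), (-30, 38.1), (-25, 38.1), (-20, 37.4), (-15, 34.7), (-10, 32.8), (-5, 32.1), (0, 32.0), (5, 31.9)]
lid 100 [(5, 33.8), (10, 34.0), (15, 34.7), (20, 36.9), (25, 37.8), (30, 37.8), (35, 37.2), (40, 36.1), (45, 34.3), (50, 33.5), (55, 33.6), (60, 33.5)]
lid 120 [(5, 33.0), (10, 33.1), (15, 33.6), (20, 36.1), (25, 36.9), (30, 36.9), (35, 36.7), (40, 35.4), (45, 33.5), (50, 32.7), (55, 32.8), (60, 32.7)]
lid 140 [(5, 32.2), (10, 32.2), (15, 32.5), (20, 34.8), (25, 36.1), (30, 36.2), (35, 35.9), (40, 34.3), (45, 32.6), (50, 32.0), (55, 32.0), (60, 32.0)]
```

```bash
cat >> h.py <<'E'
from scipy.spatial.transform import Rotation as Ro
def need(target,yawdeg=None):
    o=get_obs(); R=Ro.from_rotvec(o["tcp_rot"]).as_matrix(); 
    yaw=np.degrees(np.arctan2(R[1,0],R[0,0]))
    print("t",round(o["t"],2),"pos",o["ee_pos"].round(1),"yaw x",round(yaw,2),"tooly",R[:,1].round(3),"q",o["q"].round(2),"F",o["ft_force"].round(2),"M",o["wrist_torque"].round(2),"w",round(o["width"],1))
    print("tool-frame shift",(R.T@(np.array(target)-o["ee_pos"])).round(1))
    if yawdeg is not None:
        dy=(yawdeg-yaw+90)%180-90; print("turn about tool y",round(-np.radians(dy),3), "dist",dy)
E
python3 - <<'E'
from h import *
need((530,317,120),63); need((530,317,13))
E
```

```text
t 0.65 pos [ 244.4 -575.2  222.6] yaw x -66.98 tooly [-0. -0. -1.] q [-1.35  0.53  1.43 -0.    1.18 -0.18] F [-0.65  0.07 -0.52] M [-0.01  0.02  0.05] w 86.9
tool-frame shift [-709.5  102.5  611.7]
turn about tool y 0.873 dist -50.019154103199895
t 0.65 pos [ 244.4 -575.2  222.6] yaw x -66.98 tooly [-0. -0. -1.] q [-1.35  0.53  1.43 -0.    1.18 -0.18] F [-0.65  0.07 -0.52] M [-0.01  0.02  0.05] w 86.9
tool-frame shift [-709.5  209.5  611.8]
```

jog_arm(angular=[[0,0,0],[0,0,0],[0,0,0],[0,0,0],[0,0,0],[0,0,0],[0,0,0],[0,0,0],[0,0,0],[0,0,0],[0,0,0],[0,0,0]], travel=[[-32,0,27],[-32,0,27],[-32,0,27],[-32,0,27],[-32,0,27],[-32,0,27],[-32,0,27],[-32,0,27],[-32,0,27],[-32,0,27],[-32,0,27],[-32,0,27]], hand=[87,87,87,87,87,87,87,87,87,87,87,87])

```text
t: 1.85
ee_pos: [392.9, -93.6, 222.9]
tcp_rot: [-1.373, 0.908, -0.91]
ft_force: [-0.4, -0.8, -0.2]
width: 87.0
```

```bash
python3 - <<'E'
from h import *
need((530,317,130),-117)
E
```

```text
t 1.85 pos [392.9 -93.6 222.9] yaw x -67.01 tooly [ 0.001 -0.001 -1.   ] q [-0.51  0.23  1.95  0.    0.96  0.66] F [-0.42 -0.79 -0.24] M [-0.02 -0.06 -0.04] w 87.0
tool-frame shift [-324.5   92.8  286.5]
turn about tool y 0.873 dist -49.99390206260233
```

jog_arm(angular=[[0,0,0],[0,0,0],[0,0,0],[0,0,0],[0,0,0],[0,0,0],[0,0,0],[0,0,0],[0,0,0],[0,0,0],[0,0,0],[0,0,0]], travel=[[-32,2,28],[-32,2,28],[-32,5,28],[-32,10,28],[-32,10,28],[-32,10,28],[-32,10,28],[-32,10,28],[-32,10,28],[-32,10,28],[-4,14,6],[0,0,0]], hand=[87,87,87,87,87,87,87,87,87,87,87,87])

```text
t: 3.05
ee_pos: [527.8, 315.6, 127.4]
tcp_rot: [-1.377, 0.909, -0.905]
ft_force: [0.1, -0.3, 0.0]
width: 86.9
```

jog_arm(angular=[[0,0.145,0],[0,0.145,0],[0,0.145,0],[0,0.145,0],[0,0.145,0],[0,0.145,0],[0,0,0],[0,0,0]], travel=[[0,0,0],[0,0,0],[0,0,0],[0,0,0],[0,0,0],[0,0,0],[0,0,0],[0,0,0]], hand=[87,87,87,87,87,87,87,87])

```text
t: 3.85
ee_pos: [528.8, 313.7, 130.0]
tcp_rot: [-0.952, 1.544, -1.544]
ft_force: [0.1, -0.1, -0.3]
width: 87.1
```

```bash
python3 - <<'E'
from h import *
need((530,317,13),-117)
cv2.imwrite("pics/a1.png",viewer.read_camera("scene")["frame"][130:330,240:480,::-1].repeat(3,0).repeat(3,1))
E
```

```text
t 3.85 pos [528.8 313.7 130. ] yaw x -116.73 tooly [-0. -0. -1.] q [ 0.35  0.63  1.54 -0.    0.97  2.39] F [ 0.11 -0.09 -0.28] M [ 0.04  0.03 -0.01] w 87.1
tool-frame shift [ -3.5 117.   -0.4]
turn about tool y 0.005 dist -0.27265264553727775
```

View pics/a1.png

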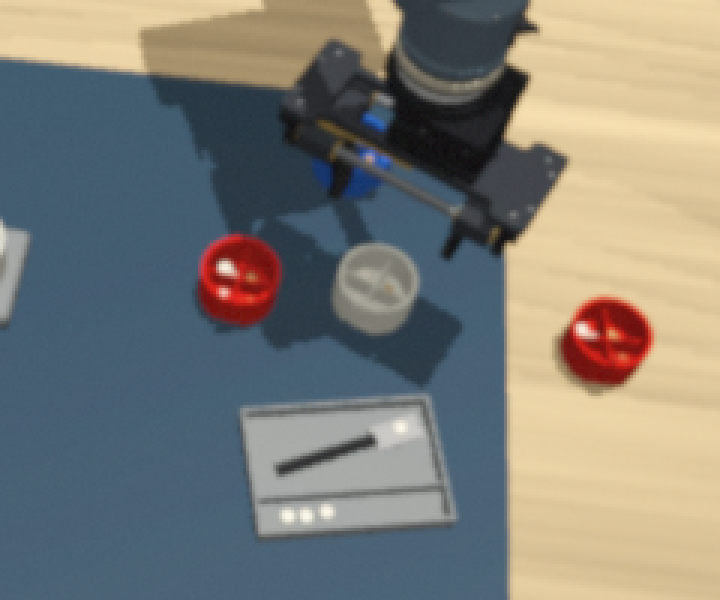

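jog_arm(angular=[[0,0,0],[0,0,0],[0,0,0],[0,0,0],[0,0,0]], travel=[[-3.5,20,0],[0,25,0],[0,15,0],[0,0,0],[0,0,0]], hand=[87,87,87,87,87])

```text
t: 4.4
ee_pos: [530.6, 318.0, 69.6]
tcp_rot: [-0.951, 1.545, -1.545]
ft_force: [-0.5, -1.2, 0.5]
width: 86.8
```

```bash
python3 - <<'E'
from h import *
need((530,317,13),-117)
d=viewer.read_camera("scene"); o=get_obs()
R=Ro.from_rotvec(o["tcp_rot"]).as_matrix()
im=d["frame"][:,:,::-1].copy()
for s in (-1,1):
  print(proj(d,o["ee_pos"]+R[:,0]*s*43.5))
cv2.imwrite("pics/a2.png",cv2.resize(im[150:280,300:460],None,fx=4.5,fy=4.5,interpolation=cv2.INTER_CUBIC))
d=viewer.read_camera("top");im=d["frame"][:,:,::-1]
cv2.imwrite("pics/a3.png",cv2.resize(im[170:290,140:300],None,fx=4.5,fy=4.5,interpolation=cv2.INTER_CUBIC))
E
```

```text
t 4.4 pos [530.6 318.   69.6] yaw x -116.8 tooly [-0. -0. -1.] q [ 0.36  0.72  1.57 -0.    0.86  2.4 ] F [-0.47 -1.15  0.47] M [0.1  0.03 0.03] w 86.8
tool-frame shift [ 1.2 56.6 -0.1]
turn about tool y 0.004 dist -0.2034669923670549
[[384.02223108 226.30527747]]
[[351.89044223 208.55098013]]
```

View pics/a2.png

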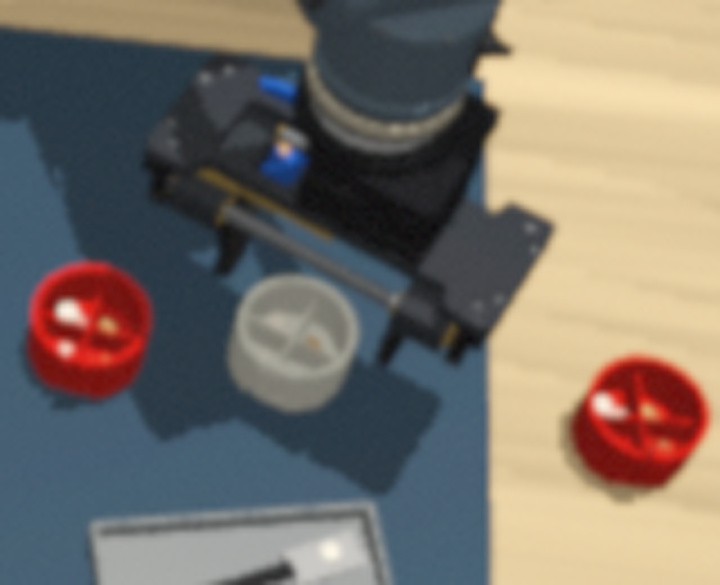

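View pics/a3.png

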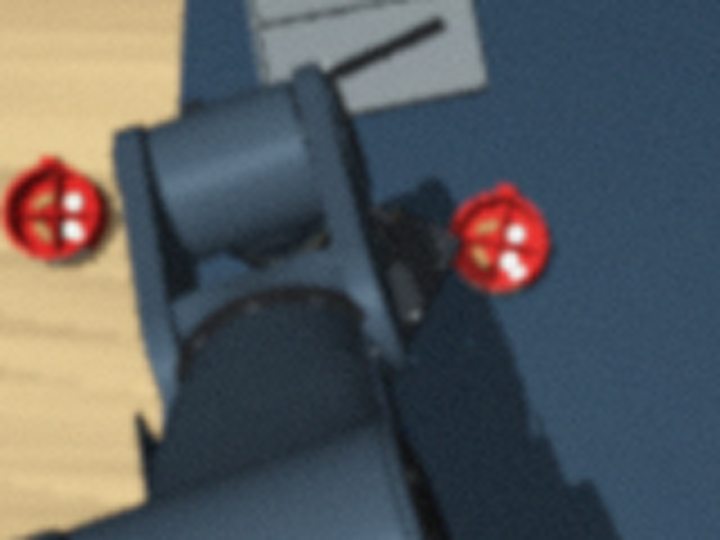

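jog_arm(angular=[[0,0,0],[0,0,0],[0,0,0],[0,0,0],[0,0,0],[0,0,0],[0,0,0],[0,0,0],[0,0,0],[0,0,0]], travel=[[1,20,0],[0,20,0],[0,12,0],[0,4,0],[0,0,0],[0,0,0],[0,0,0],[0,0,0],[0,0,0],[0,0,0]], hand=[87,87,87,87,75,70,66,62,60,60], squeeze=12)

```text
t: 5.5
ee_pos: [530.4, 317.2, 14.2]
tcp_rot: [-0.949, 1.545, -1.545]
ft_force: [-1.6, -1.3, 4.8]
width: 64.2
```

jog_arm(angular=[[0,0,0],[0,0,0],[0,0,0]], travel=[[0,0,0],[0,0,0],[0,0,0]], hand=[58,58,58])

```text
t: 5.8
ee_pos: [530.4, 317.3, 14.2]
tcp_rot: [-0.949, 1.545, -1.545]
ft_force: [-1.0, -0.7, 5.1]
width: 64.4
```

```bash
python3 - <<'E'
from h import *
need((530,317,13),-117)
E
```

```text
t 5.8 pos [530.4 317.3  14.2] yaw x -116.82 tooly [ 0.001  0.    -1.   ] q [ 0.36  0.8   1.59 -0.    0.75  2.4 ] F [-0.97 -0.75  5.08] M [-0.13  0.21  0.02] w 64.4
tool-frame shift [ 0.4  1.2 -0.3]
turn about tool y 0.003 dist -0.1773156079512006
```

jog_arm(angular=[[0,0,0],[0,0,0],[0,0,0],[0,0,0],[0,0,0],[0,0,0]], travel=[[0,-5,0],[0,-15,0],[0,-30,0],[0,-35,0],[0,-25,0],[0,0,0]], hand=[58,58,58,58,58,58], squeeze=15)

```text
t: 6.4
ee_pos: [533.0, 318.5, 128.4]
tcp_rot: [-0.94, 1.541, -1.544]
ft_force: [1.3, -0.1, -0.2]
width: 64.4
```

```bash
python3 - <<'E'
from h import *
need((550.5,-19,130),-94.8)
d=cam("scene",2); im=d["frame"][:,:,::-1]
cv2.imwrite("pics/b1.png",cv2.resize(im[130:260,300:460],None,fx=4.5,fy=4.5,interpolation=cv2.INTER_CUBIC))
E
```

```text
t 6.4 pos [533.  318.5 128.4] yaw x -116.81 tooly [ 0.009  0.004 -1.   ] q [0.36 0.63 1.53 0.   0.96 2.4 ] F [ 1.34 -0.08 -0.2 ] M [ 0.04 -0.05 -0.01] w 64.4
tool-frame shift [293.3  -2.7 167.9]
turn about tool y -0.384 dist 22.012341254028215[ WARN:0@3.826] global loadsave.cpp:1063 imwrite_ Unsupported depth image for selected encoder is fallbacked to CV_8U.
```

View pics/b1.png

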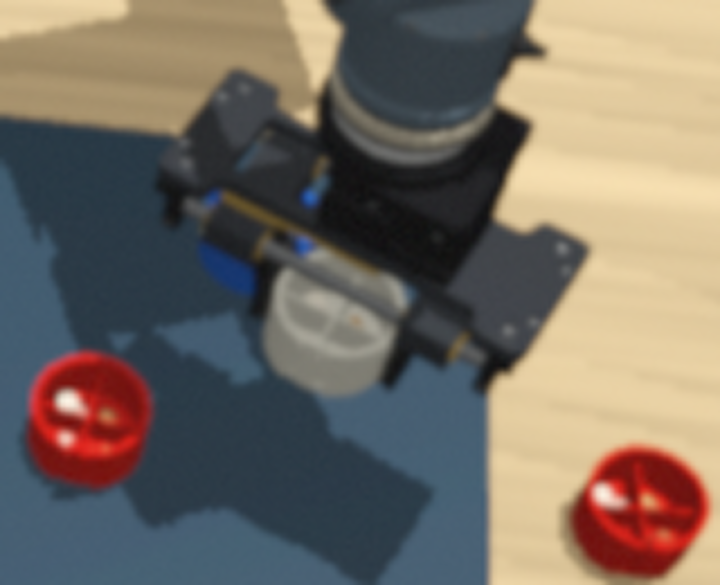

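jog_arm(angular=[[0,0,0],[0,0,0],[0,0,0],[0,0,0],[0,0,0],[0,0,0],[0,0,0],[0,0,0],[0,0,0],[0,0,0],[0,0,0],[0,0,0]], travel=[[9,0,5],[17,0,10],[28,0,16],[34,0,19],[35,0,20],[35,0,20],[35,0,20],[35,0,20],[28,0,16],[19,0,11],[12,0,7],[6,0,4]], hand=[58,58,58,58,58,58,58,58,58,58,58,58])

```text
t: 7.7
ee_pos: [546.9, -21.3, 122.4]
tcp_rot: [-0.951, 1.548, -1.545]
ft_force: [-0.3, 0.4, -0.6]
width: 64.4
```

jog_arm(angular=[[0,-0.05,0],[0,-0.1,0],[0,-0.1,0],[0,-0.09,0],[0,-0.045,0],[0,0,0],[0,0,0]], travel=[[0,0,0],[0,0,0],[0,0,0],[0,0,0],[0,0,0],[0,0,0],[0,0,0]], hand=[58,58,58,58,58,58,58])

```text
t: 8.4
ee_pos: [547.4, -19.4, 123.2]
tcp_rot: [-1.169, 1.271, -1.27]
ft_force: [-0.0, 0.4, -0.1]
width: 64.2
```

```bash
python3 - <<'E'
from h import *
need((550.5,-19,100),-94.8)
for n,(u,v) in (("scene",(228,205)),("top",(326,221))):
  d=cam(n,2); im=d["frame"][:,:,::-1].astype(np.uint8)
  cv2.imwrite(f"pics/c_{n}.png",cv2.resize(im[v-55:v+55,u-65:u+65],None,fx=5,fy=5,interpolation=cv2.INTER_CUBIC))
E
```

```text
t 8.4 pos [547.4 -19.4 123.2] yaw x -94.77 tooly [-0.001  0.    -1.   ] q [-0.24  0.56  1.72  0.    0.86  1.41] F [-0.    0.44 -0.14] M [0.07 0.02 0.02] w 64.2
tool-frame shift [-0.6 23.2  3.1]
turn about tool y 0.001 dist -0.031563346153717475
```

View pics/c_scene.png

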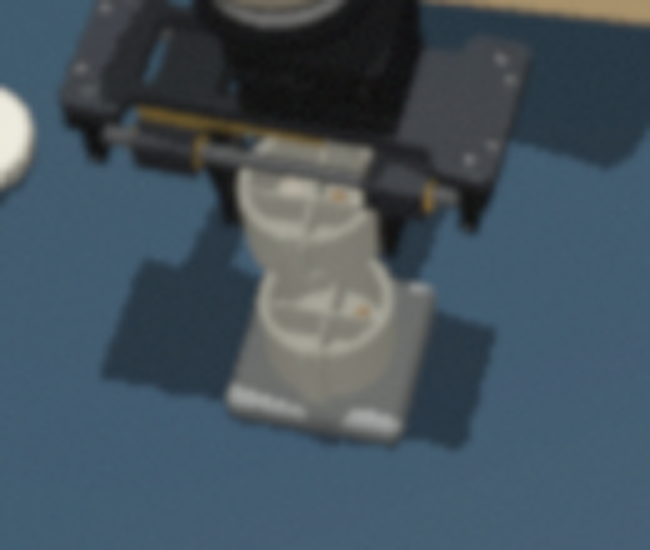

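View pics/c_top.png

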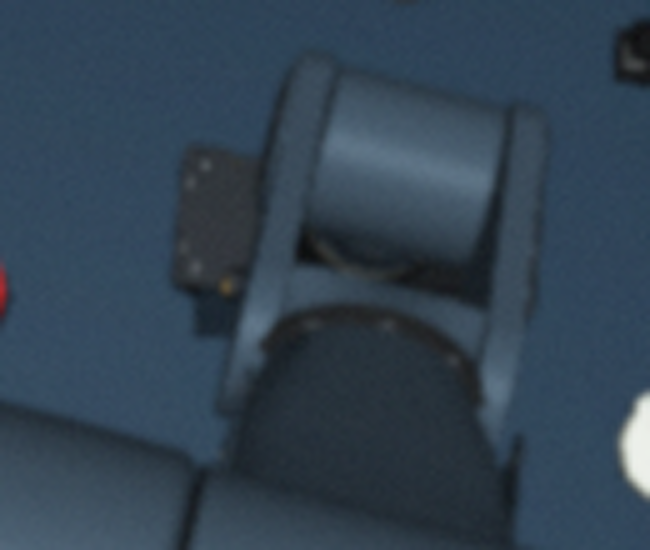

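jog_arm(angular=[[0,0,0],[0,0,0],[0,0,0],[0,0,0],[0,0,0]], travel=[[0,10,3],[0,15,0],[0,8,0],[0,0,0],[0,0,0]], hand=[58,58,58,58,58])

```text
t: 9.1
ee_pos: [550.7, -20.3, 90.2]
tcp_rot: [-1.169, 1.271, -1.27]
ft_force: [0.8, -0.2, -0.8]
width: 64.1
```

```bash
python3 - <<'E'
from h import *
need((550.6,-19.2,90),-94.8)
d=cam("scene",4); np.save("pics/S2.npy",d["frame"]); im=d["frame"][:,:,::-1].astype(np.uint8)
u,v=228,210
c=im[v-30:v+30,u-35:u+35]; c=np.clip(c.astype(float)*1.5,0,255).astype(np.uint8)
cv2.imwrite(f"pics/d_scene.png",cv2.resize(c,None,fx=10,fy=10,interpolation=cv2.INTER_CUBIC))
o=get_obs()
print(proj(d,[[o["ee_pos"][0]+32*np.cos(a),o["ee_pos"][1]+32*np.sin(a),o["ee_pos"][2]-12.2+45] for a in np.radians([-90,-45,-5,45,90])]).round(1))
print(proj(d,[[550.6+32*np.cos(a),-19.2+32*np.sin(a),62] for a in np.radians([-90,-45,-5,45,90])]).round(1))
E
```

```text
t 9.1 pos [550.7 -20.3  90.2] yaw x -94.78 tooly [-0.001  0.    -1.   ] q [-0.24  0.62  1.73  0.    0.79  1.41] F [ 0.79 -0.19 -0.81] M [ 0.05  0.02 -0.02] w 64.1
tool-frame shift [-1.1  0.2 -0.2]
turn about tool y 0.0 dist -0.024651301496575684
[[211.  193.4]
 [213.  201.9]
 [220.8 206.3]
 [232.5 204.3]
 [238.3 196.6]]
[[214.2 207.7]
 [216.1 216. ]
 [223.5 220.2]
 [234.7 218.2]
 [240.2 210.8]]
```

View pics/d_scene.png

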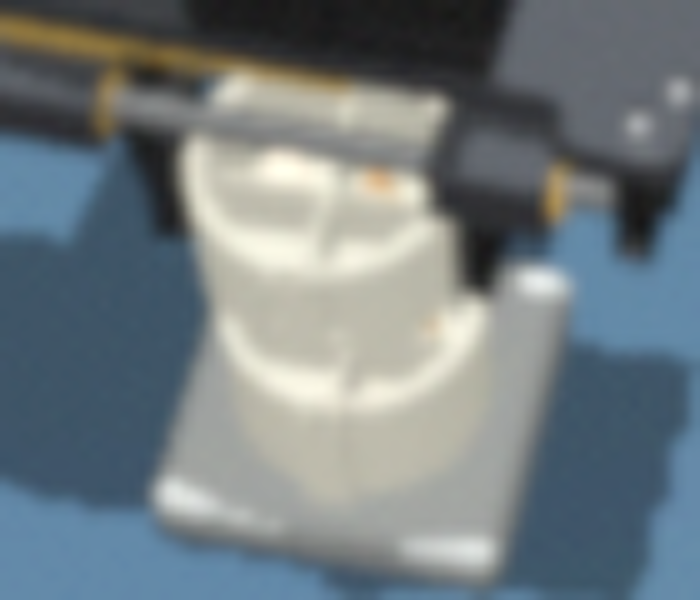

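jog_arm(angular=[[0,0,0],[0,0,0],[0,0,0],[0,0,0],[0,0,0]], travel=[[-1.1,5,0],[0,5,0],[0,4,0],[0,0,0],[0,0,0]], hand=[58,58,58,58,58])

```text
t: 9.8
ee_pos: [550.7, -19.2, 76.3]
tcp_rot: [-1.169, 1.271, -1.27]
ft_force: [1.3, -0.6, -1.0]
width: 64.5
```

jog_arm(angular=[[0,0,0],[0,0,0],[0,0,0],[0,0,0]], travel=[[0,2,0],[0,2,0],[0,1,0],[0,0,0]], hand=[58,58,58,58])

```text
t: 10.2
ee_pos: [550.8, -19.2, 71.4]
tcp_rot: [-1.169, 1.27, -1.27]
ft_force: [-0.7, 0.4, -0.9]
width: 63.9
```

```bash
python3 - <<'E'
from h import *
need((550.6,-19.2,65.2),-94.8)
E
```

```text
t 10.2 pos [550.8 -19.2  71.4] yaw x -94.77 tooly [-0.  0. -1.] q [-0.24  0.65  1.74  0.    0.75  1.42] F [-0.66  0.35 -0.95] M [ 0.08  0.03 -0.03] w 63.9
tool-frame shift [ 0.   6.2 -0.2]
turn about tool y 0.001 dist -0.030232539188403962
```

Underside is 3 mm below the rim with no contact force; continue.

jog_arm(angular=[[0,0,0],[0,0,0],[0,0,0],[0,0,0],[0,0,0]], travel=[[0,1.5,0],[0,1.5,0],[0,1,0],[0,0,0],[0,0,0]], hand=[58,58,58,58,58])

```text
t: 10.7
ee_pos: [550.0, -19.1, 67.2]
tcp_rot: [-1.17, 1.272, -1.269]
ft_force: [-1.8, 0.1, -1.1]
width: 64.3
```

jog_arm(angular=[[0,0,0],[0,0,0],[0,0,0],[0,0,0]], travel=[[0,1,0],[0,1,0],[0,0,0],[0,0,0]], hand=[58,58,58,58])

```text
t: 11.1
ee_pos: [550.3, -19.1, 65.5]
tcp_rot: [-1.17, 1.271, -1.269]
ft_force: [-3.4, 0.1, 1.6]
width: 64.2
```

jog_arm(angular=[[0,0,0],[0,0,0],[0,0,0],[0,0,0],[0,0,0]], travel=[[0,0,-0.6],[0,1,0],[0,0.5,0],[0,0,0],[0,0,0]], hand=[58,58,58,58,58])

```text
t: 11.6
ee_pos: [550.1, -19.1, 65.2]
tcp_rot: [-1.169, 1.27, -1.27]
ft_force: [-5.4, 0.5, 9.7]
width: 64.2
```

```bash
python3 - <<'E'
from h import *
need((550.6,-19.2,65.2),-94.8)
d=cam("scene",4); im=d["frame"][:,:,::-1].astype(np.uint8)
u,v=228,210
c=im[v-30:v+30,u-35:u+35]; c=np.clip(c.astype(float)*1.5,0,255).astype(np.uint8)
cv2.imwrite(f"pics/e_scene.png",cv2.resize(c,None,fx=10,fy=10,interpolation=cv2.INTER_CUBIC))
E
```

```text
t 11.6 pos [550.1 -19.1  65.2] yaw x -94.76 tooly [-0. -0. -1.] q [-0.24  0.66  1.75 -0.    0.73  1.42] F [-5.44  0.51  9.72] M [ 0.11  0.89 -0.02] w 64.2
tool-frame shift [ 0.1 -0.   0.5]
turn about tool y 0.001 dist -0.038545508938113926
```

View pics/e_scene.png

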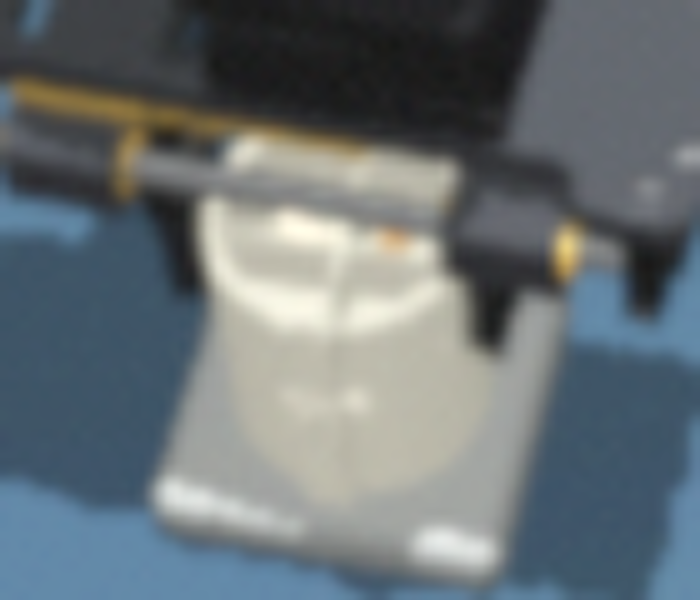

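jog_arm(angular=[[0,0,0],[0,0,0],[0,0,0],[0,0,0],[0,0,0],[0,0,0],[0,0,0]], travel=[[0,-0.5,0],[0,0,0],[0,0,0],[0,0,0],[0,0,0],[0,0,0],[0,0,0]], hand=[62,66,70,75,80,84,84])

```text
t: 12.5
ee_pos: [550.5, -19.3, 64.5]
tcp_rot: [-1.168, 1.27, -1.27]
ft_force: [-0.1, 0.9, -0.1]
width: 82.8
```

jog_arm(angular=[[0,0,0],[0,0,0],[0,0,0],[0,0,0],[0,0,0],[0,0,0]], travel=[[0,-5,0],[0,-15,0],[0,-25,0],[0,-35,0],[0,-35,0],[0,0,0]], hand=[84,84,84,84,84,84])

```text
t: 13.1
ee_pos: [553.8, -19.9, 184.7]
tcp_rot: [-1.162, 1.261, -1.277]
ft_force: [-0.1, -0.7, -0.4]
width: 84.3
```

```bash
python3 - <<'E'
from h import *
need((452,-231,150),-58)
E
```

```text
t 13.1 pos [553.8 -19.9 184.7] yaw x -94.76 tooly [ 0.011 -0.003 -1.   ] q [-0.24  0.48  1.66  0.    0.99  1.42] F [-0.05 -0.71 -0.39] M [ 0.03 -0.02 -0.01] w 84.3
tool-frame shift [218.8  34.1 -84.4]
turn about tool y -0.642 dist 36.759778725681684
```

jog_arm(angular=[[0,0,0],[0,0,0],[0,0,0],[0,0,0],[0,0,0],[0,0,0],[0,0,0]], travel=[[30,4,-12],[36,5,-14],[36,5,-14],[36,5,-14],[36,5,-14],[30,5,-11],[15,5,-5]], hand=[84,75,65,55,45,40,40])

```text
t: 13.8
ee_pos: [447.1, -232.6, 145.0]
tcp_rot: [-1.168, 1.272, -1.272]
ft_force: [0.3, 0.3, 1.2]
width: 44.9
```

jog_arm(angular=[[0,-0.1,0],[0,-0.14,0],[0,-0.14,0],[0,-0.14,0],[0,-0.12,0],[0,0,0],[0,0,0]], travel=[[0,0,0],[0,0,0],[0,0,0],[0,0,0],[0,0,0],[0,0,0],[0,0,0]], hand=[40,40,40,40,40,40,40])

```text
t: 14.5
ee_pos: [448.1, -230.2, 145.2]
tcp_rot: [-1.422, 0.793, -0.792]
ft_force: [-0.2, -0.2, 0.8]
width: 40.1
```

```bash
python3 - <<'E'
from h import *
need((452,-231,70),-58)
S=cam("scene",4);T=cam("top",4)
np.save("pics/S3.npy",S["frame"]);np.save("pics/T3.npy",T["frame"])
def z(d,u,v,h=26):
  c=np.clip(d["frame"][v-h:v+h,u-h:u+h,::-1]*1.1,0,255).astype(np.uint8); return cv2.resize(c,(290,290),interpolation=cv2.INTER_CUBIC)
cv2.imwrite("pics/f.png",np.vstack([np.hstack([z(S,228,210),z(T,324,219)]),np.hstack([z(S,156,165),z(T,396,255)])]))
E
```

```text
t 14.5 pos [ 448.1 -230.2  145.2] yaw x -58.25 tooly [-0.  0. -1.] q [-0.7   0.48  1.81  0.    0.85  0.32] F [-0.18 -0.24  0.75] M [ 0.01  0.02 -0.02] w 40.1
tool-frame shift [ 2.7 75.2  2.9]
turn about tool y -0.004 dist 0.24724736997517027
```

View pics/f.png

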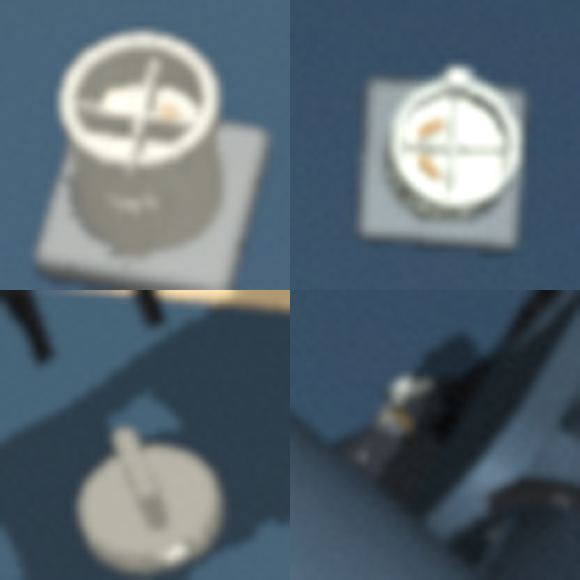

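```bash
python3 - <<'E'
from h import *
S=cam("scene",1); S["frame"]=np.load("pics/S3.npy"); T=cam("top",1); T["frame"]=np.load("pics/T3.npy")
for n,d,(u,v),ths in (("scene",S,(228,208),(160,170,180)),("top",T,(324,217),(165,175,185,195))):
    for thr in ths:
      c=contour(d,u,v,thr=thr); P,C=ray(d,c,98)
      cc,e,m=circ(P,C)
      dd=P[:,:2]-cc; rr=np.hypot(*dd.T); a=np.degrees(np.arctan2(dd[:,1],dd[:,0]))
      prof=[(b,round(float(np.median(rr[(a>=b)&(a<b+5)])),1)) for b in range(-40,40,5) if ((a>=b)&(a<b+5)).any()] 
      print(n,thr,cc.round(1),round(e,2),m,prof if n=="top" else "")
E
```

```text
scene 160 [549.9 -18.6] 0.27 239 
scene 170 [550.3 -18.5] 0.21 238 
scene 180 [550.9 -18.3] 0.19 240 
top 165 [551.5 -21.1] 0.59 191 [(-40, 31.7), (-35, 31.5), (-30, 31.4), (-25, 31.2), (-20, 31.4), (-15, 32.5), (-10, 35.2), (-5, 36.6), (0, 36.8), (5, 35.2), (10, 32.5), (15, 31.6), (20, 31.6), (25, 31.9), (30, 32.3), (35, 33.1)]
top 175 [551.  -20.7] 0.52 193 [(-40, 32.0), (-35, 31.7), (-30, 31.6), (-25, 31.4), (-20, 31.6), (-15, 32.7), (-10, 35.5), (-5, 37.0), (0, 37.0), (5, 34.5), (10, 31.8), (15, 31.4), (20, 31.5), (25, 31.8), (30, 32.3), (35, 32.8)]
top 185 [550.4 -20.3] 0.54 193 [(-40, 32.3), (-35, 32.0), (-30, 31.8), (-25, 31.6), (-20, 31.8), (-15, 33.1), (-10, 35.9), (-5, 37.2), (0, 36.9), (5, 33.7), (10, 31.1), (15, 31.0), (20, 31.3), (25, 31.9), (30, 32.1), (35, 32.5)]
top 195 [540.1 -14.8] 1.44 214 [(-40, 40.4), (-35, 40.3), (-30, 40.6), (-25, 40.4), (-20, 41.7), (-15, 41.5), (-10, 41.0), (-5, 42.2), (0, 32.8), (5, 37.4), (10, 36.1), (15, 35.5), (20, 34.7), (25, 33.3), (30, 36.1), (35, 35.1)]
```

jog_arm(angular=[[0,0,0],[0,0,0],[0,0,0],[0,0,0],[0,0,0],[0,0,0]], travel=[[2.7,20,2.8],[0,25,0],[0,25,0],[0,5,0],[0,0,0],[0,0,0]], hand=[40,40,40,40,40,40])

```text
t: 15.6
ee_pos: [452.7, -231.7, 71.3]
tcp_rot: [-1.423, 0.789, -0.791]
ft_force: [0.5, -0.2, -1.1]
width: 40.0
```

```bash
python3 - <<'E'
from h import *
need((452.2,-231,30),-58)
S=cam("scene",3); o=get_obs(); R=Ro.from_rotvec(o["tcp_rot"]).as_matrix()
print([proj(S,o["ee_pos"]+R[:,0]*s*20).round(1) for s in (-1,1)])
u,v,h=156,165,30
c=np.clip(S["frame"][v-h:v+h,u-h:u+h,::-1]*1.4,0,255).astype(np.uint8); cv2.imwrite("pics/g.png",cv2.resize(c,(600,600),interpolation=cv2.INTER_CUBIC))
E
```

```text
t 15.6 pos [ 452.7 -231.7   71.3] yaw x -58.1 tooly [ 0.001 -0.001 -1.   ] q [-0.69  0.62  1.85 -0.    0.67  0.32] F [ 0.52 -0.2  -1.15] M [-0.02 -0.    0.03] w 40.0
tool-frame shift [-0.9 41.3 -0.1]
turn about tool y -0.002 dist 0.09822943025210407
[array([[159.2, 162.6]]), array([[143.9, 167.7]])]
```

View pics/g.png

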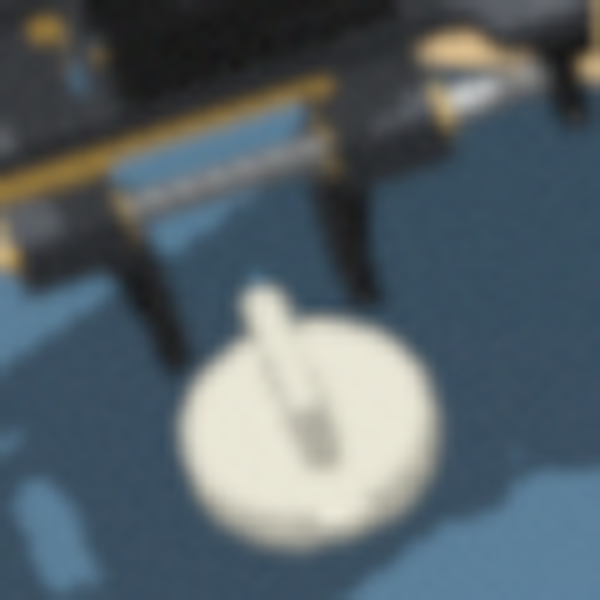

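jog_arm(angular=[[0,0,0],[0,0,0],[0,0,0],[0,0,0],[0,0,0],[0,0,0],[0,0,0],[0,0,0],[0,0,0],[0,0,0],[0,0,0],[0,0,0]], travel=[[-0.9,12,0],[0,15,0],[0,10,0],[0,4,0],[0,0,0],[0,0,0],[0,0,0],[0,0,0],[0,0,0],[0,0,0],[0,0,0],[0,0,0]], hand=[40,40,40,40,35,28,22,17,13,9,6,4], squeeze=15)

```text
t: 16.95
ee_pos: [451.8, -230.6, 29.7]
tcp_rot: [-1.423, 0.79, -0.79]
ft_force: [-0.8, -0.2, 2.1]
width: 9.6
```

jog_arm(angular=[[0,0,0],[0,0,0],[0,0,0]], travel=[[0,0,0],[0,0,0],[0,0,0]], hand=[4,4,4])

```text
t: 17.25
ee_pos: [451.8, -230.6, 29.7]
tcp_rot: [-1.423, 0.79, -0.79]
ft_force: [0.1, -0.7, 3.2]
width: 9.6
```

```bash
python3 - <<'E'
from h import *
need((452.2,-231,30),-58)
S=cam("scene",3)
u,v,h=156,165,30
c=np.clip(S["frame"][v-h:v+h,u-h:u+h,::-1]*1.4,0,255).astype(np.uint8); cv2.imwrite("pics/g2.png",cv2.resize(c,(600,600),interpolation=cv2.INTER_CUBIC))
for thr in (90,120,150):
  P,C=ray(S,contour(S,156,180,thr=thr,h=20),25); print(circ(P,C,halfdeg=100))
E
```

```text
t 17.25 pos [ 451.8 -230.6   29.7] yaw x -58.1 tooly [ 0. -0. -1.] q [-0.69  0.7   1.87 -0.    0.58  0.32] F [ 0.07 -0.69  3.23] M [-0.02  0.01 -0.03] w 9.6
tool-frame shift [ 0.6 -0.3  0.1]
turn about tool y -0.002 dist 0.09870030267339303
(array([ 482.05968817, -213.41039305]), np.float64(4.616249081445602), np.int64(172))
(array([ 484.2931922 , -210.03241734]), np.float64(11.30653801167666), np.int64(223))
(array([ 501.94370927, -197.99198371]), np.float64(6.225407771760527), np.int64(161))
```

View pics/g2.png

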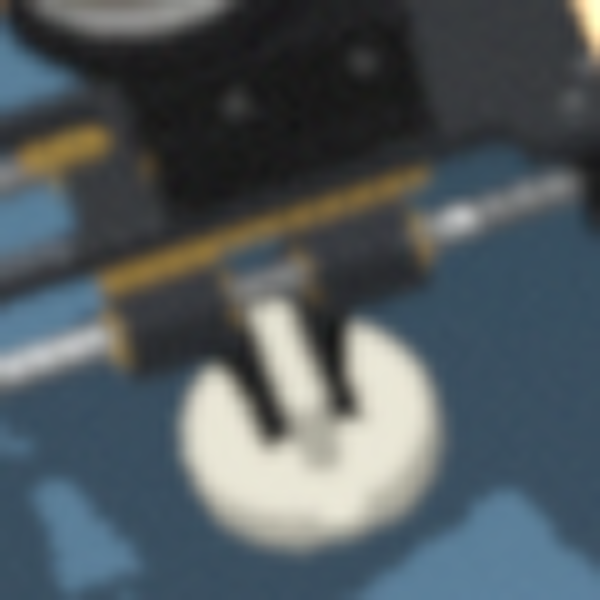

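jog_arm(angular=[[0,0,0],[0,0,0],[0,0,0],[0,0,0],[0,0,0],[0,0,0],[0,0,0]], travel=[[0,-5,0],[0,-15,0],[0,-30,0],[0,-35,0],[0,-35,0],[0,-20,0],[0,0,0]], hand=[4,4,4,4,4,4,4], squeeze=20)

```text
t: 18.1
ee_pos: [453.2, -231.6, 172.3]
tcp_rot: [-1.424, 0.785, -0.795]
ft_force: [0.1, -0.6, -0.2]
width: 9.6
```

jog_arm(angular=[[0,0.05,0],[0,0.1,0],[0,0.12,0],[0,0.12,0],[0,0.12,0],[0,0.06,0],[0,0.03,0],[0,0,0],[0,0,0]], travel=[[0,0,0],[0,0,0],[0,0,0],[0,0,0],[0,0,0],[0,0,0],[0,0,0],[0,0,0],[0,0,0]], hand=[4,4,4,4,4,4,4,4,4])

```text
t: 19.0
ee_pos: [451.1, -230.0, 168.5]
tcp_rot: [-1.189, 1.243, -1.239]
ft_force: [1.0, -0.7, -0.6]
width: 10.0
```

```bash
python3 - <<'E'
from h import *
need((550.4,-19.2,160),-92.5)
E
```

```text
t 19.0 pos [ 451.1 -230.   168.5] yaw x -92.44 tooly [-0.002  0.002 -1.   ] q [-0.69  0.45  1.78 -0.    0.91  0.92] F [ 1.01 -0.69 -0.62] M [ 0.01  0.02 -0.03] w 10.0
tool-frame shift [-214.8    8.6   90.3]
turn about tool y 0.001 dist -0.058953243393361277
```

jog_arm(angular=[[0,0,0],[0,0,0],[0,0,0],[0,0,0],[0,0,0],[0,0,0],[0,0,0],[0,0,0],[0,0,0],[0,0,0],[0,0,0]], travel=[[-10,0,4],[-20,0,8],[-30,1,13],[-35,1,15],[-35,1,15],[-35,1,15],[-25,1,10],[-15,2,6.3],[-9.8,2,4],[0,0,0],[0,0,0]], hand=[4,4,4,4,4,4,4,4,4,4,4])

```text
t: 20.1
ee_pos: [550.8, -19.9, 160.4]
tcp_rot: [-1.189, 1.241, -1.24]
ft_force: [0.7, -0.5, -0.5]
width: 10.1
```

```bash
python3 - <<'E'
from h import *
need((550.4,-19.2,140),-92.5)
S=cam("scene",3)
u,v,h=228,195,35
c=np.clip(S["frame"][v-h:v+h,u-h:u+h,::-1]*1.4,0,255).astype(np.uint8); cv2.imwrite("pics/i.png",cv2.resize(c,(600,600),interpolation=cv2.INTER_CUBIC))
E
```

```text
t 20.1 pos [550.8 -19.9 160.4] yaw x -92.46 tooly [-0.001 -0.    -1.   ] q [-0.24  0.51  1.68 -0.    0.95  1.38] F [ 0.7  -0.53 -0.47] M [ 0.01  0.02 -0.01] w 10.1
tool-frame shift [-0.7 20.4 -0.4]
turn about tool y 0.001 dist -0.04489555493469766
```

View pics/i.png

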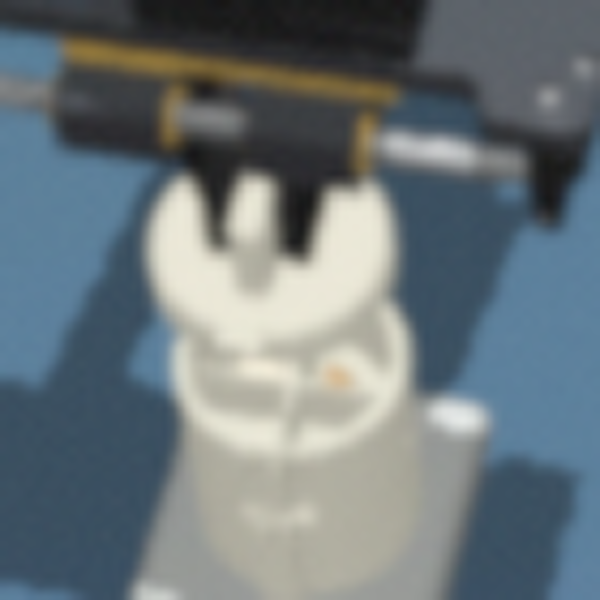

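jog_arm(angular=[[0,0,0],[0,0,0],[0,0,0],[0,0,0],[0,0,0],[0,0,0]], travel=[[-0.7,8,-0.4],[0,10,0],[0,8,0],[0,4,0],[0,0,0],[0,0,0]], hand=[4,4,4,4,4,4])

```text
t: 20.85
ee_pos: [550.9, -19.1, 130.4]
tcp_rot: [-1.189, 1.241, -1.241]
ft_force: [-0.8, 0.0, -0.7]
width: 10.0
```

```bash
python3 - <<'E'
from h import *
need((550.4,-19.2,116.7),-92.5)
S=cam("scene",3)
u,v,h=228,195,35
c=np.clip(S["frame"][v-h:v+h,u-h:u+h,::-1]*1.4,0,255).astype(np.uint8); cv2.imwrite("pics/i2.png",cv2.resize(c,(600,600),interpolation=cv2.INTER_CUBIC))
E
```

```text
t 20.85 pos [550.9 -19.1 130.4] yaw x -92.47 tooly [-0.  0. -1.] q [-0.24  0.56  1.7  -0.    0.88  1.38] F [-0.83  0.02 -0.73] M [-0.03  0.06  0.02] w 10.0
tool-frame shift [ 0.1 13.7 -0.5]
turn about tool y 0.0 dist -0.02622466829521386
```

View pics/i2.png

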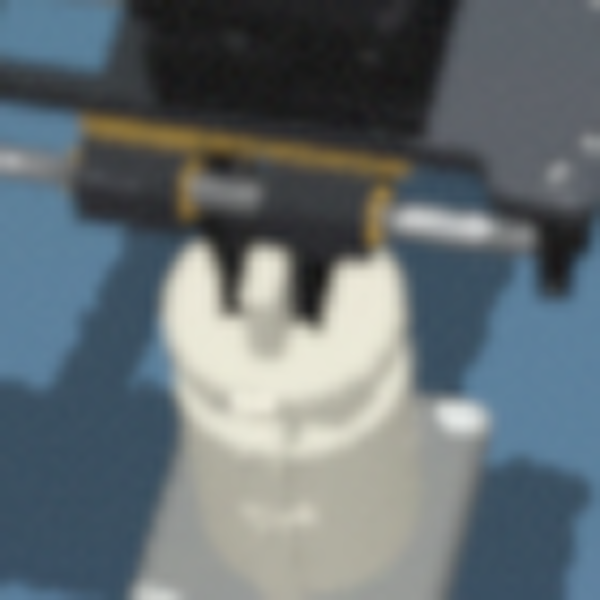

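jog_arm(angular=[[0,0,0],[0,0,0],[0,0,0],[0,0,0],[0,0,0],[0,0,0]], travel=[[0,3,-0.3],[0,2,0],[0,2,0],[0,1.5,0],[0,0,0],[0,0,0]], hand=[4,4,4,4,4,4])

```text
t: 21.6
ee_pos: [550.5, -19.1, 122.0]
tcp_rot: [-1.188, 1.241, -1.241]
ft_force: [-0.0, -0.0, -0.2]
width: 9.9
```

jog_arm(angular=[[0,0,0],[0,0,0],[0,0,0],[0,0,0]], travel=[[0,1.5,0],[0,1,0],[0,0,0],[0,0,0]], hand=[4,4,4,4])

```text
t: 22.0
ee_pos: [550.5, -19.1, 119.5]
tcp_rot: [-1.188, 1.241, -1.241]
ft_force: [-0.4, 0.8, 0.2]
width: 9.7
```

jog_arm(angular=[[0,0,0],[0,0,0],[0,0,0],[0,0,0],[0,0,0]], travel=[[0,1,0],[0,1,0],[0,0.7,0],[0,0,0],[0,0,0]], hand=[4,4,4,4,4])

```text
t: 22.5
ee_pos: [550.5, -19.1, 116.8]
tcp_rot: [-1.189, 1.241, -1.241]
ft_force: [-1.0, 0.5, 0.0]
width: 9.9
```

jog_arm(angular=[[0,0,0],[0,0,0],[0,0,0]], travel=[[0,0.7,0],[0,0.3,0],[0,0,0]], hand=[4,4,4])

```text
t: 22.8
ee_pos: [550.6, -19.1, 116.7]
tcp_rot: [-1.188, 1.241, -1.241]
ft_force: [-1.7, -0.3, 5.3]
width: 10.4
```

Contact at the predicted 116.7 mm. Release and retreat.

jog_arm(angular=[[0,0,0],[0,0,0],[0,0,0],[0,0,0],[0,0,0],[0,0,0]], travel=[[0,-0.4,0],[0,0,0],[0,0,0],[0,0,0],[0,0,0],[0,0,0]], hand=[9,13,18,24,30,34])

```text
t: 23.4
ee_pos: [550.5, -19.0, 116.1]
tcp_rot: [-1.189, 1.241, -1.241]
ft_force: [0.2, -0.3, -0.1]
width: 30.2
```

jog_arm(angular=[[0,0,0],[0,0,0],[0,0,0],[0,0,0],[0,0,0],[0,0,0],[0,0,0],[0,0,0],[0,0,0],[0,0,0]], travel=[[0,-5,0],[0,-15,0],[0,-30,0],[0,-30,0],[20,-10,-20],[30,0,-30],[30,0,-30],[30,0,-30],[20,0,-15],[0,0,0]], hand=[36,36,36,36,36,36,36,36,36,36])

```text
t: 24.4
ee_pos: [418.4, -145.2, 206.7]
tcp_rot: [-1.187, 1.244, -1.244]
ft_force: [1.2, 0.3, 0.3]
width: 36.2
```

```bash
python3 - <<'E'
from h import *
need((550.4,-19.2,116.7),-92.5)
S=cam("scene",4);T=cam("top",4)
def z(d,u,v,h=30):
  c=np.clip(d["frame"][v-h:v+h,u-h:u+h,::-1]*1.2,0,255).astype(np.uint8); return cv2.resize(c,(390,390),interpolation=cv2.INTER_CUBIC)
cv2.imwrite("pics/k.png",np.hstack([z(S,228,200),z(T,324,217)]))
cv2.imwrite("pics/kS.png",S["frame"][:,:,::-1].astype(np.uint8))
for n,d,(u,v),ths in (("scene",S,(225,200),(170,180)),("top",T,(324,215),(175,185,195))):
    for thr in ths:
      c=contour(d,u,v,thr=thr); 
      P,C=ray(d,c,112)
      cc,e,m=circ(P,C)
      dd=P[:,:2]-cc; rr=np.hypot(*dd.T); a=np.degrees(np.arctan2(dd[:,1],dd[:,0]))
      prof=[(b,round(float(np.median(rr[(a>=b)&(a<b+5)])),1)) for b in range(-30,30,5) if ((a>=b)&(a<b+5)).any()] 
      print(n,thr,cc.round(1),round(e,2),m,prof if n=="top" else "")
E
```

```text
t 24.4 pos [ 418.4 -145.2  206.7] yaw x -92.71 tooly [-0.    -0.001 -1.   ] q [-0.59  0.31  1.89 -0.    0.94  1.03] F [1.16 0.35 0.26] M [0.05 0.02 0.02] w 36.2
tool-frame shift [-132.1   89.9  125.9]
turn about tool y -0.004 dist 0.2085641895029937
scene 170 [551.6 -17.7] 0.42 211 
scene 180 [588.2 -12.3] 7.55 237 
top 175 [549.8 -19.8] 0.58 185 [(-30, 31.2), (-25, 31.4), (-20, 31.9), (-15, 34.3), (-10, 36.1), (-5, 36.0), (0, 35.9), (5, 34.1), (10, 32.4), (15, 31.6), (20, 31.4), (25, 31.3)]
top 185 [549.3 -19.5] 0.6 185 [(-30, 31.5), (-25, 31.5), (-20, 32.1), (-15, 34.3), (-10, 36.3), (-5, 36.4), (0, 35.8), (5, 33.8), (10, 32.0), (15, 31.6), (20, 31.3), (25, 31.3)]
top 195 [548.8 -19.2] 0.66 186 [(-30, 31.7), (-25, 31.6), (-20, 32.5), (-15, 34.4), (-10, 36.5), (-5, 36.6), (0, 35.6), (5, 33.2), (10, 31.9), (15, 31.6), (20, 31.2), (25, 31.3)]
```

View pics/k.png

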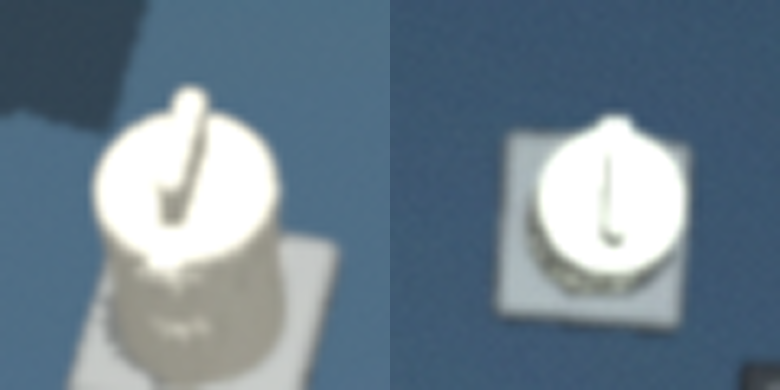

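View pics/kS.png

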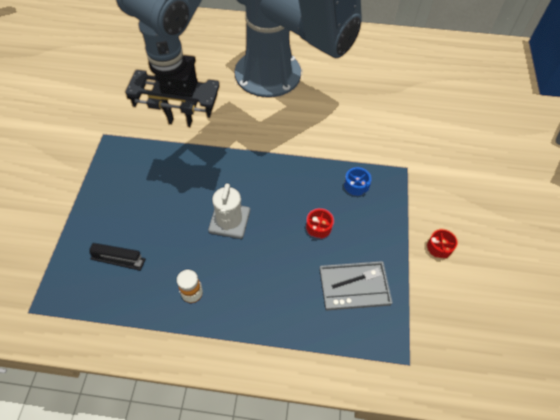

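```bash
python3 - <<'E'
from cell import job
print(job.hand_in())
E
```

```text
the job is handed in; nothing more can be done
None
```

The dose tower is stacked and handed in at about 25 s. The compartment is on the tower and the lid is on the compartment, both placed with light force. I got no verdict back from the hand-in.

- **Compartment:** It came to rest with the tool at 65.2 mm, where I had predicted it would seat. The contact force was about 10 N. With its rim assumed at the seated height of 98 mm, both cameras agree on its position to about 2 mm. Its key points along −2.5°, and I measured the tower's key at −3° to −6°, well inside the room the notch allows.
- **Lid:** It came to rest with the tool at 116.7 mm, also as predicted, at about 5 N. Its tab lies at about −4°, over the compartment's key, and its circle is centred on the tower to within about 2 mm.
- **Bystanders:** In the last scene picture the bottle, stapler, tray and the red and blue cups look where they were. I checked this by eye, without measuring it. The gripper is clear of everything.
- **Check that disagreed:** In the last pictures the two views of the lid differ by about 2 mm in x. If it were a real height error, it would put the lid about 3 mm too low, which isn't possible. I put it down to calibration and image brightness and trusted the contact height instead.

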